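# Free a strap link from its lugs by compressing its spring bar with a forked tool

## Task

The strap link is held between the two lugs of the clevis fixture by a spring bar. Take the forked tool out of its holder, straddle the bar with it, press the bar's collar gently sideways until the bar's tip has left its lug, and draw the link towards the tail end until the whole of it is out from between the lugs but still lies flat on the fixture's base plate. Never load the link with more than 14 N, do not touch it with the gripper, leave the things lying around alone, and stand the tool back in its holder, fully home.

Things in the scene. Friction and masses are not known exactly. Their poses are not given: they have to be found in the camera images.
- clevis: Fixed fixture, turned up to 0.4 rad: dark steel base plate 10 mm thick (x -100..50, y -50..50 mm), two steel lugs (x -16..20 mm, y 31..43 and -43..-31 mm, tops 50 mm above the table), a stop bar behind (x from 33 mm, 36 mm high). Origin on the table under the seated bar; z up. The -y lug is plain, the +y lug has the tip's hole. The link's way out is along -x, over the plate's front.
- lug_hole (a point): Centre of the mouth of the 11 x 11 mm through hole in the +y lug's inner face, 30 mm above the table, clevis (0, 31, 30) mm.
- strap_link: Loose aluminium frame, x -26..26 mm, 60 mm wide, flat tail to x = -79 mm; 0.25 kg, greased (friction 0.25). Origin at its underside below the bar, axes along the clevis' at the start, 10 mm above the table, 1 mm play to each lug. Side ears (y 21..30 and -30..-21 mm) 32 mm high; cross beams 12 mm high from x = -18 and +18 mm outward. Parts: spring bar and collar.
- bar_mid (a point): On the spring bar's axis, link (0,0,20) mm. Bar along y, 7 mm thick; its 8 mm tip stands 7 mm out of the +y ear, into the lug's hole. Pushed to -y it takes 4 N at first, 0.5 N more per mm, hard stop at 6.2 mm (7.1 N, then about 4 N per mm more). With the link pushed over to the -y lug, the tip is clear of the hole from 5 mm of travel, so only close to the stop. It springs back when let go.
- bar_gap (a point): On the bar's axis, link (0, 15.5, 20) mm: where to let the fork down, between collar and +y ear (at least 11 mm of room). The collar is a steel disc on the bar, 20 mm across, 4 mm thick, clamped where it differs from link to link: its +y face, where the fork pushes, lies anywhere from -2 to 10 mm (link y) with the bar relaxed; this must be found by touch.
- fork_tool: Forked tool, 0.12 kg, 107 mm long, prongs down in its holder. Origin midway between the prong tips, z up. Two prongs 5 mm (x) by 4 mm (y), 20 mm long, 11 mm gap between (21 mm over both, in x); blade 21 x 8 mm up to z = 32 mm; guard plate 34 x 28 mm, z 32..37 mm; handle above. A half turn makes no difference. On the bar, tips 24 mm above the table let the guard clear the lugs by 6 mm.
- handle (a point): Middle of the tool's dark wooden handle, 72 mm above the prong tips; handle 24 mm (x) by 16 mm (y), from 37 to 107 mm above the tips.
- holder: Fixed wooden block 70 x 60 x 45 mm with a slot 28 mm (x) by 16 mm (y), 38 mm deep, in the middle of its top, chamfered 3 mm. Origin on the table under its centre, z up. The tool hangs in it by its guard plate, tips 13 mm above the table, tool axes along the holder's (either way round).
- pliers: Bystander: orange-handled pliers, 54 x 170 x 13 mm, lying behind the fixture. Origin under its middle.
- ring: Bystander: plain steel flange ring, 68 mm across, 15 mm high, lying on the table. Origin under its middle.
- tape: Bystander: black roll of tape, 70 mm across, 19 mm high, lying on the table. Origin under its middle.
Things that resemble listed ones, but are neither listed nor needed, are in the scene too. What is shaped like the fork_tool but orange or purple is not meant.

How it is judged:
On the way, in this order (a step that is already met when the one before it is completed fails the run):
1. the tool has been lifted out of the holder (height (world z) of fork_tool above 0.05 m), for 0.1 s.
2. the tool, let down over the bar in the lugs, presses on the link's bar (contact force between fork_tool and strap_link above 3 N and distance between fork_tool and bar_gap below 0.025 m and x of strap_link in the frame of clevis above -0.006 m), for 0.2 s.
3. the whole link is out from between the lugs, flat on the base plate (x of strap_link in the frame of clevis between -0.095 and -0.044 m and y of strap_link in the frame of clevis between -0.025 and 0.025 m and height (world z) of strap_link below 0.014 m and angle between strap_link's own z axis and vertical below 0.08 rad), for 0.2 s.
At the end, for the whole second after the job is handed in: The link lies flat (within 0.08 rad) on the base plate, its origin 44 to 95 mm in front (-x) of the clevis' origin and within 25 mm of its centre line, so all of it is out of the lugs; the tool stands upright (0.08 rad) in its holder, seated to within 3 mm and 6 mm of the centre; both are at rest (all of step 3 and horizontal distance between fork_tool and holder below 0.006 m and height (world z) of fork_tool below 0.016 m and angle between fork_tool's own z axis and vertical below 0.08 rad and linear speed of each of strap_link, fork_tool below 0.02 m/s); the robot touches nothing.
It fails at once if the tool loads the link or its bar with more than 14 N (contact force between fork_tool and strap_link above 14 N).
It fails at once if the gripper or the arm touches the link (contact force between any of the arm, the fingers and strap_link above 0.5 N).
It fails at once if the pliers, the flange ring or the tape is moved by more than 15 mm (distance of any of pliers, ring, tape from where it was at the start of the episode above 0.015 m).
It also fails if it takes over 72 s, if anything falls off the work surface, if the arm or the gripper's body presses on something with over 40 N, if the wrist force passes 120 N, or if a joint passes its speed limit or range.

## Robot

A 7-joint arm with a two-finger parallel gripper is mounted at the origin on a cart in front of the work surface, level with it; the furniture and walls round the work are solid. World frame = base frame: x ahead of the robot, y to its left, z up, the work surface at z = 0. Lengths are in m, angles in rad, forces in N, time in s.
With the tool pointing down it reaches from about 0.425 to 0.95 m from the base axis. Payload 4.7 kg.
Tool frame: the origin (TCP) lies midway between the tips of the shut fingers; the grasp point (between the pads) lies 19 mm behind it; z points along the fingers, y is the line along which they close (so a half turn about z gives the same grasp; the last joint's range is limited). The gripper opens to 87 mm and grips with 3 to 60 N. Pads are 19 mm wide; open, the fingers measure 117 mm over their backs; the gripper's body (75 mm by 190 mm) begins 51 mm behind the grasp point.
Start: joints at [1.105, 0.469, -0.049, 1.532, 0.024, 1.141, -0.082], TCP at [0.286, -0.612, 0.223] pointing down, gripper open.
Joint ranges: [-2.59, 2.59], [-0.33, 1.99], [-1.39, 1.29], [0.1, 2.45], [-1.04, 4.18], [0.21, 1.99], [-2.66, 2.66]. Speed limits (rad/s): [2.57, 2.57, 3.14, 3.14, 3.14, 3.14, 3.14].

## Interface

Orientations are given as a rotation vector (axis times angle).
In Python, from station import status, optics, bot gives the robot as it stands.
- The arm moves only by the shell command python3 -m inch 'ROWS' [FORCE]. ROWS is a JSON object whose one key "commands" holds a list that holds one entry, the list of rows, each a list of 7 numbers: the shift along the tool's x, y, z in units of 40 mm (1.0 is 40 mm), then the turn, a rotation vector about the tool's x, y, z in degrees, then the finger opening in mm, from 0 to 87. In form: {"commands": [[[tx, ty, tz, rx, ry, rz, grip], ...]]}. A call has 1 to 10 rows; each row shifts and turns the commanded pose from where the row before left it, along the tool's axes as they then stand; what a row does not reach is not made up. A row lasts 1/12 s, in which the tool goes at most 41.7 mm and 7.16 degrees, less where a joint would pass 70% of its speed; a pose out of reach is approached as far as the arm can. A call is refused whole if a number of a shift passes 1 or a number of a turn 7.16, either way. A call with a gripper value outside its range is refused whole. The fingers move at their own pace and stop on an object; FORCE is the grip in N (left out, the last holds). Time passes only in rows, so rows that do not move let the fingers close. It gives the time, the measured TCP pose, the force, the opening and the grip force at its end, in the units of the state.
- status.state(): the state, without advancing time (a new reading comes with each control period).
- optics.snapshot(name): name is "scene" or "top" or "wrist"; returns (picture, depth): 400x640x3 uint8, red, green, blue; 400x640 float32, m along the optical axis (not along the pixel's ray), 0 where there is no reading.
- optics.camera_model(name): a dict with "intrinsics" (3x3 intrinsics, pixels), "k1" (the pictures are not rectified: a ray, as slopes to the right and down, at radius r is drawn at 1 + k1 r^2 times it, then the intrinsics apply), "world_to_cam" (4x4, takes a point from world to camera coordinates); the wrist camera has in their place "mount" (4x4, takes a point from camera to tool coordinates, whose origin is the TCP and whose axes are the flange's). Camera axes: x right, y down, z forward; pixel columns grow to the right and rows downward; lengths in m; the calibration is good to about 2 mm. A picture is of the moment at which its call begins: read the wrist's pose just before it. camera_model takes no time and is no camera call.
- bot.hand_in(): hands the job in; it is judged then, once.
Trained networks look in the newest picture that a camera, given by its name, has taken for a name from the list of things; names that differ only in an ending like _2 or _b are one class to them, and where a whole thing is asked for, a point or a joint stands for the part that bears it (a point fixed in the world has none). Each returns a list of dicts, best first, with "confidence" (0 to 1); they miss things now and then, are a little off and sometimes report something else, mostly with a low value. They report only what shows in the picture. A call takes as long as a camera call. They do not tell look-alikes from the thing itself.
- optics.search_frame(camera, thing): "centre" ([x, y, z] in m, in world coordinates, good to about 4 mm: the middle of the surface that is visible of it).
- optics.regions_of(camera, thing): "pixels" (400x640 bool, what is visible of it).
- optics.landmark_of(camera, thing): "centre" ([x, y, z] in m, in world coordinates, good to about 4 mm: a listed point, or the origin of a listed thing).
The state is a dict: "clock": time; "q": joint angles; "joint_vel": joint speeds; "tau": joint torques, N m; "tcp_pos": TCP position; "ee_rot": TCP orientation; "ft_force": force on the tool from outside, world axes, zero at the start; "torque": the same for the moment, N m; "gripper_width": opening from 0.0 (shut) to 1.0 (fully open); "grip_force": force on a finger pad.
Only numpy, scipy, OpenCV 4.12 (cv2) and the standard library are available. Lean on these libraries where they do the work, as an engineer would, in place of code of your own. Each camera call takes 0.05 s, during which the arm holds its last target. There are 200 camera calls.

## Working session

There is one attempt and no reset: what is moved stays moved. The work goes in short steps, Python scripts to look and compute and a shell command to move; the robot and the scene stay as the last step left them, time stands still between calls to the robot, and variables do not carry over. Pictures are saved under pics/ and viewed, at most 10 in all, crops included, and the job is handed in when it is done.

```bash
ls; mkdir -p pics; cat > h.py <<'E'
import numpy as np, cv2
from station import status, optics, bot
from scipy.spatial.transform import Rotation as R
def snap(n,f=None):
    p,d=optics.snapshot(n)
    if f: cv2.imwrite('pics/'+f,p[:,:,::-1])
    return p,d
E
python3 - <<'E'
from h import *
s=status.state();print({k:np.round(v,3).tolist() for k,v in s.items()})
for n in ['top','scene']:
    snap(n,n+'1.png')
    for t in ['clevis','strap_link','fork_tool','holder','handle','bar_mid','bar_gap','lug_hole','pliers','ring','tape']:
        print(n,t,[(np.round(r['centre'],3).tolist(),round(r['confidence'],2)) for r in optics.landmark_of(n,t)])
print(optics.camera_model('top'));print(optics.camera_model('scene'));print(optics.camera_model('wrist'))
E
```

```text
pics
{'clock': 0.0, 'q': [1.105, 0.469, -0.049, 1.534, 0.024, 1.141, -0.082], 'joint_vel': [-0.001, 0.001, -0.0, -0.001, 0.0, -0.001, 0.001], 'tau': [-0.0, -50.797, -0.081, -23.615, -0.061, 0.038, 0.0], 'tcp_pos': [0.285, -0.611, 0.222], 'ee_rot': [-3.065, -0.68, 0.001], 'ft_force': [0.443, 0.206, 0.648], 'torque': [-0.008, 0.021, -0.024], 'grip_force': 0.0, 'gripper_width': 1.002}
top clevis [([0.555, 0.391, 0.0], 0.79)]
top strap_link [([0.553, 0.392, 0.014], 0.92)]
top fork_tool [([0.531, 0.176, 0.009], 0.7), ([0.416, 0.251, 0.003], 0.62), ([0.432, 0.172, -0.004], 0.6), ([0.449, -0.074, 0.001], 0.58), ([0.608, 0.281, 0.0], 0.49), ([0.698, 0.168, 0.005], 0.31)]
top holder [([0.532, 0.179, -0.0], 0.88), ([0.545, 0.421, 0.026], 0.53)]
top handle [([0.534, 0.181, 0.085], 0.65), ([0.435, 0.175, 0.072], 0.58), ([0.449, -0.073, 0.072], 0.56), ([0.421, 0.24, 0.074], 0.45)]
top bar_mid [([0.554, 0.396, 0.029], 0.71), ([0.698, 0.169, 0.002], 0.64)]
top bar_gap [([0.545, 0.415, 0.028], 0.94)]
top lug_hole [([0.551, 0.424, 0.026], 0.7), ([0.533, 0.18, 0.011], 0.51)]
top pliers [([0.698, 0.291
[... 1700 characters left out ...]
-0.70393486,  0.33143533],
       [ 0.28670077,  0.64304227, -0.71014034,  0.78590373],
       [ 0.        ,  0.        ,  0.        ,  1.        ]])}
{'intrinsics': array([[324.23261146,   0.        , 318.63216407],
       [  0.        , 324.23261146, 200.21151097],
       [  0.        ,   0.        ,   1.        ]]), 'k1': -0.060611219340736384, 'mount': array([[-7.94717408e-05, -9.70290197e-01, -2.41944057e-01,
         6.61671921e-02],
       [ 9.99999889e-01, -1.89659009e-04,  4.32135208e-04,
         3.80542940e-04],
       [-4.65183427e-04, -2.41943996e-01,  9.70290104e-01,
        -1.61584048e-01],
       [ 0.00000000e+00,  0.00000000e+00,  0.00000000e+00,
         1.00000000e+00]])}
```

View pics/top1.png

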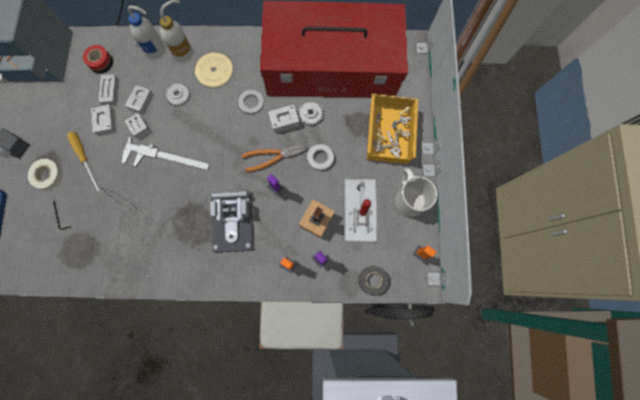

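View pics/scene1.png

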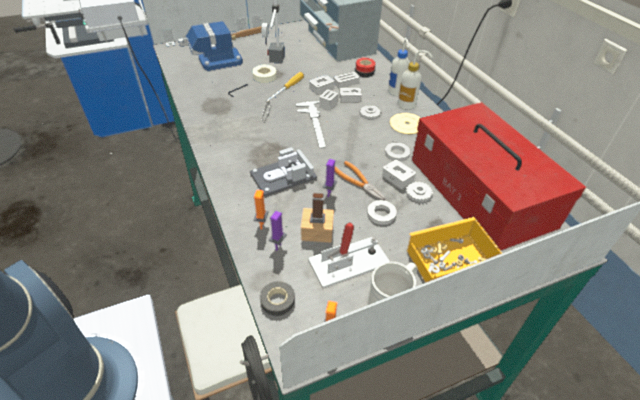

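The top view shows the clevis and link at about (232,220) px with the tail pointing down, and the holder with the dark-handled tool at (317,218) px. Orange and purple look-alikes stand around them. I'll raise the arm and swing over there.

```bash
python3 -m inch '{"commands": [[[0,0,-1,0,0,0,87],[0,0,-1,0,0,0,87],[0,0,-1,0,0,0,87],[0,0,0,0,0,0,87]]]}'
python3 -m inch '{"commands": [[[0.77,-0.585,0,0,0,0,87],[0.77,-0.585,0,0,0,0,87],[0.77,-0.585,0,0,0,0,87],[0.77,-0.585,0,0,0,0,87],[0.77,-0.585,0,0,0,0,87],[0.77,-0.585,0,0,0,0,87],[0.77,-0.585,0,0,0,0,87],[0.77,-0.585,0,0,0,0,87],[0.77,-0.585,0,0,0,0,87],[0.77,-0.585,0,0,0,0,87]]]}'
cat >> h.py <<'E'
def plan(xyz,yawx=None,turn_first=False):
    """shift from the present TCP to xyz, in tool units; yawx = wanted heading of the tool x axis (deg)"""
    s=status.state(); r=R.from_rotvec(s['ee_rot']); M=r.as_matrix()
    d=M.T@(np.array(xyz)-s['tcp_pos'])/.04
    h=np.degrees(np.arctan2(M[1,0],M[0,0]))
    print('t',round(s['clock'],2),'tcp',np.round(s['tcp_pos'],4),'head',round(h,2),'tilt',np.round(np.degrees(M[:2,2]),2),'F',np.round(s['ft_force'],2),'grip',round(s['gripper_width']*87,1),round(s['grip_force'],1))
    print('shift units',np.round(d,3),'norm',round(np.linalg.norm(d),2),'' if yawx is None else 'rz %.2f'%(-(yawx-h)))
E
python3 -c "
from h import *
plan([.55,.22,.28],0)"
```

```text
clock: 1.53
tcp_pos: [0.2873, -0.6148, 0.3527]
ee_rot: [3.051, 0.677, 0.007]
ft_force: [-0.3, -0.8, 1.7]
gripper_width: 1.002
grip_force: 0.0
clock: 2.37
tcp_pos: [0.4662, -0.2675, 0.3427]
ee_rot: [3.066, 0.68, 0.001]
ft_force: [1.3, -0.3, -0.4]
gripper_width: 0.999
grip_force: 0.0
t 2.37 tcp [ 0.4662 -0.2675  0.3427] head 25.02 tilt [ 0.04 -0.03] F [ 1.28 -0.27 -0.35] grip 86.9 0.0
shift units [  7.052 -10.159   1.562] norm 12.47 rz 25.02
```

```bash
python3 -m inch '{"commands": [[[0.5,-0.72,0,0,0,0,87],[0.5,-0.72,0,0,0,0,87],[0.5,-0.72,0,0,0,0,87],[0.5,-0.72,0,0,0,0,87],[0.5,-0.72,0,0,0,0,87],[0.5,-0.72,0,0,0,0,87],[0.5,-0.72,0,0,0,0,87],[0.5,-0.72,0,0,0,0,87],[0.5,-0.72,0,0,0,0,87],[0.5,-0.72,0,0,0,0,87]]]}'
python3 -m inch '{"commands": [[[0.5,-0.72,0.3,0,0,0,87],[0.5,-0.72,0.3,0,0,0,87],[0.5,-0.72,0.3,0,0,0,87],[0.5,-0.72,0.3,0,0,0,87],[0,0,0.3,0,0,0,87],[0,0,0,0,0,0,87],[0,0,0,0,0,0,87],[0,0,0,0,0,0,87]]]}'
cat >> h.py <<'E'
def cloud(n,s=None):
    """organised cloud in the world"""
    if n=='wrist': s=status.state()
    p,d=optics.snapshot(n); m=optics.camera_model(n); K=m['intrinsics']
    if n=='wrist':
        T=np.eye(4); T[:3,:3]=R.from_rotvec(s['ee_rot']).as_matrix(); T[:3,3]=s['tcp_pos']; T=T@m['mount']
    else: T=np.linalg.inv(m['world_to_cam'])
    v,u=np.mgrid[0:400,0:640].astype(np.float64)
    q=cv2.undistortPoints(np.stack([u.ravel(),v.ravel()],1)[:,None],K,np.array([m['k1'],0,0,0,0.]))[:,0]
    c=np.c_[q,np.ones(len(q))]*d.reshape(-1,1)
    X=(c@T[:3,:3].T+T[:3,3]).reshape(400,640,3); X[d==0]=np.nan
    return p,X
def rect(pts):
    c,sz,a=cv2.minAreaRect((pts*1000).astype(np.float32)); return np.round(c,1),np.round(sz,1),round(a,1)
E
python3 - <<'E'
from h import *
plan([.55,.22,.28],0)
p,X=cloud('wrist'); cv2.imwrite('pics/w1.png',p[:,:,::-1]); np.savez('w1.npz',p=p,X=X)
for t in ['holder','handle','fork_tool','bar_gap','bar_mid','clevis','strap_link','lug_hole']:
    print(t,[(np.round(r['centre'],4).tolist(),round(r['confidence'],2)) for r in optics.landmark_of('wrist',t)])
z=X[...,2]; near=lambda c,r: np.hypot(X[...,0]-c[0],X[...,1]-c[1])<r
for zz in [(0.04,.0475),(.047,.056),(.1,.13)]:
    m=near((.531,.18),.055)&(z>zz[0])&(z<zz[1]); print('holder',zz,m.sum(),rect(X[m][:,:2]),np.median(z[m]))
m=near((.55,.39),.12)&(z>.044)&(z<.056); print('lugs',m.sum(),rect(X[m][:,:2]),np.median(z[m]))
m=near((.55,.39),.13)&(z>.006)&(z<.06); print('clevis',m.sum(),rect(X[m][:,:2]))
m=near((.45,.2),.2)&(abs(z)<.004); print('table',np.nanmedian(z[m]))
E
```

```text
clock: 3.2
tcp_pos: [0.525, 0.0779, 0.3427]
ee_rot: [3.067, 0.68, 0.001]
ft_force: [0.6, -0.6, -0.3]
gripper_width: 0.997
grip_force: 0.0
clock: 3.87
tcp_pos: [0.5495, 0.213, 0.2832]
ee_rot: [3.067, 0.677, 0.002]
ft_force: [0.3, -0.2, -0.3]
gripper_width: 1.005
grip_force: 0.0
t 3.87 tcp [0.5495 0.213  0.2832] head 24.89 tilt [ 0.06 -0.04] F [ 0.34 -0.2  -0.3 ] grip 87.4 0.0
shift units [ 0.085 -0.153  0.079] norm 0.19 rz 24.89
holder [([0.5312, 0.1831, 0.0002], 0.84), ([0.552, 0.395, 0.0308], 0.57)]
handle [([0.4154, 0.2423, 0.072], 0.84), ([0.5332, 0.1797, 0.0858], 0.81), ([0.4302, 0.1735, 0.0725], 0.8), ([0.6077, 0.2863, 0.073], 0.65)]
fork_tool [([0.6138, 0.2822, 0.0021], 0.94), ([0.5294, 0.1784, 0.0142], 0.79), ([0.4193, 0.2486, -0.0008], 0.61)]
bar_gap [([0.551, 0.4091, 0.0288], 0.9)]
bar_mid [([0.5502, 0.3926, 0.0307], 0.95), ([0.5498, 0.4007, 0.0095], 0.63)]
clevis [([0.5491, 0.3968, 0.0004], 0.95)]
strap_link [([0.5492, 0.4007, 0.0098], 0.94)]
lug_hole [([0.5533, 0.4264, 0.0335], 0.79)]
holder (0.04, 0.0475) 1694 (array([532.4, 180.9]), array([60.4, 70.3]), 62.3) 0.04452129299262403
holder (0.047, 0.056) 259 (array([535.7, 180.6]), array([31.9, 76.6]), 38.5) 0.04952458021202766
holder (0.1, 0.13) 427 (array([532.4, 180.1]), array([16.5, 24.4]), 62.8) 0.11884759417048835
lugs 699 (array([560.9, 357.5]), array([ 43.6, 166.2]), 10.6) 0.04910250334097199
clevis 9142 (array([555.9, 378.8]), array([158.4, 239.7]), 64.9)
table -0.0005318670461079422
```

View pics/w1.png

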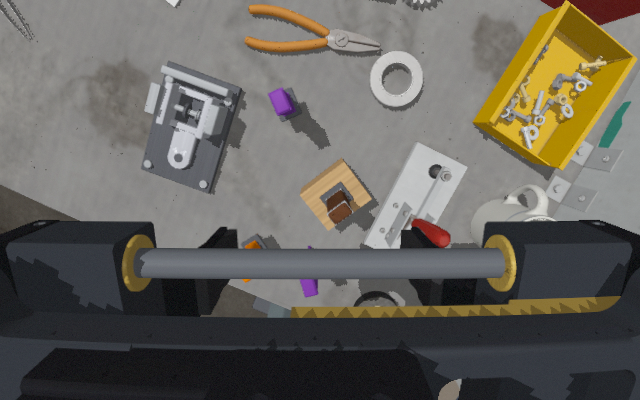

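The wrist view shows the clevis at about (192,125) px, with its tail towards the robot and slightly right. The tool is in the holder at (340,205) px, clear of its neighbours. Next I'll fit the clevis geometry.

```bash
cat > fit.py <<'E'
from h import *
def fit(X,c=(.55,.395)):
    z=X[...,2]; n=np.hypot(X[...,0]-c[0],X[...,1]-c[1])
    m=(n<.06)&(z>.046)&(z<.055); k,lab,st,ce=cv2.connectedComponentsWithStats(m.astype(np.uint8))
    cs=[]
    for i in range(1,k):
        if st[i,4]>40:
            P=X[lab==i][:,:2]; cs.append(P.mean(0)); print('lug',st[i,4],rect(P),round(float(np.median(X[lab==i][:,2])),4))
    m=(n<.09)&(z>.033)&(z<.0385); k,lab,st,ce=cv2.connectedComponentsWithStats(m.astype(np.uint8))
    i=1+np.argmax(st[1:,4]); print('stop/ears',[ (st[j,4],rect(X[lab==j][:,:2]),round(float(np.median(X[lab==j][:,2])),4)) for j in range(1,k) if st[j,4]>30])
    m=(n<.15)&(z>.007)&(z<.0125); k,lab,st,ce=cv2.connectedComponentsWithStats(m.astype(np.uint8))
    i=1+np.argmax(st[1:,4]); P=X[lab==i][:,:2]; print('plate',st[i,4],rect(P))
if __name__=='__main__':
    fit(np.load('w1.npz')['X'])
    print('top'); p,X=cloud('top'); fit(X)
    z=X[...,2]; m=(np.hypot(X[...,0]-.532,X[...,1]-.18)<.055)
    for a,b in [(.04,.0475),(.1,.13)]:
        k=m&(z>a)&(z<b); print('holder',rect(X[k][:,:2]),np.median(z[k]))
E
python3 fit.py
```

```text
lug 351 (array([550.8, 431.4]), array([36. , 13.8]), 4.4) 0.0491
lug 309 (array([556.5, 357.8]), array([34.8, 12.8]), 5.7) 0.0492
stop/ears [(np.int32(581), (array([589.5, 397.3]), array([10.8, 85.7]), 4.5), 0.0351), (np.int32(85), (array([550.6, 413.6]), array([50.6,  5.9]), 4.4), 0.0356), (np.int32(63), (array([552. , 395.3]), array([16.4, 10.9]), 30.6), 0.0359), (np.int32(36), (array([557.1, 352.2]), array([34.3,  1.9]), 6.0), 0.0358), (np.int32(37), (array([554. , 378.7]), array([9.8, 8.8]), 70.3), 0.0346)]
plate 3960 (array([527. , 392.3]), array([150.5, 100.2]), 4.4)
top
lug 74 (array([553.5, 357.2]), array([34.7, 12.3]), 4.2) 0.0494
lug 66 (array([549.3, 430.6]), array([33. , 12.1]), 9.3) 0.0496
stop/ears [(np.int32(111), (array([586.6, 402.1]), array([10.2, 74.7]), 4.5), 0.0355)]
plate 912 (array([498.3, 390. ]), array([ 93.7, 100.4]), 4.1)
holder (array([530.3, 182.3]), array([59.9, 69.4]), 62.3) 0.04474027245631296
holder (array([530. , 181.6]), array([15.9, 23.4]), 64.3) 0.11937730063985541
```

```bash
python3 -m inch '{"commands": [[[0,0,0,0,0,6.56,87],[0,0,0,0,0,6.56,87],[0,0,0,0,0,6.56,87],[0,0,0,0,0,6.56,87],[0,0,0,0,0,6.56,87],[0,0,0,0,0,6.56,87],[0,0,0,0,0,6.56,87],[0,0,0,0,0,6.56,87],[0,0,0,0,0,0,87],[0,0,0,0,0,0,87]]]}' | head -2
python3 - <<'E'
from h import *
plan([.532,.1805,.17],-27.6)
p,X=cloud('wrist'); z=X[...,2]
m=(np.hypot(X[...,0]-.532,X[...,1]-.18)<.055)
for a,b in [(.04,.0475),(.11,.13)]:
        k=m&(z>a)&(z<b); print('holder',k.sum(),rect(X[k][:,:2]),np.median(z[k]))
from fit import fit; fit(X)
cv2.imwrite('pics/w2.png',p[:,:,::-1])
E
```

```text
clock: 5.2
tcp_pos: [0.5488, 0.2147, 0.2826]
t 5.2 tcp [0.5488 0.2147 0.2826] head -27.27 tilt [ 0.01 -0.01] F [-0.2  -0.35 -0.69] grip 87.1 0.0
shift units [0.018 0.951 2.814] norm 2.97 rz 0.33
holder 1879 (array([532.4, 180.7]), array([60.1, 70.5]), 62.6) 0.04448615401144729
holder 389 (array([532.5, 180. ]), array([16.5, 24.5]), 62.6) 0.11897277153205682
lug 212 (array([556.7, 357.3]), array([34.5, 12.2]), 3.5) 0.0493
lug 121 (array([559.2, 431.9]), array([20.5, 12.6]), 2.7) 0.049
stop/ears [(np.int32(446), (array([589.3, 397. ]), array([11. , 85.6]), 3.3), 0.0352), (np.int32(47), (array([556.7, 351.9]), array([34.7,  2. ]), 6.3), 0.0354), (np.int32(64), (array([557.2, 414.8]), array([38.3,  3.4]), 4.0), 0.0357), (np.int32(53), (array([552.6, 394.8]), array([12.4, 15.5]), 58.2), 0.0356)]
plate 1282 (array([542.1, 392.8]), array([119.1,  99.2]), 4.0)
```

```bash
python3 -m inch '{"commands": [[[0.01,0.48,0.5,0,0,0.1,60],[0.01,0.475,0.5,0,0,0,60],[0,0,0.8,0,0,0,60],[0,0,0.6,0,0,0,60],[0,0,0.4,0,0,0,60],[0,0,0.2,0,0,0,60],[0,0,0,0,0,0,60],[0,0,0,0,0,0,60]]]}' | head -2; python3 -c "
from h import *
plan([.5325,.1803,.076],-27.4)"
```

```text
clock: 5.92
tcp_pos: [0.5323, 0.1806, 0.163]
t 5.92 tcp [0.5323 0.1806 0.163 ] head -27.49 tilt [0.03 0.02] F [0.24 0.87 0.63] grip 60.8 0.0
shift units [0.007 0.006 2.175] norm 2.17 rz -0.09
```

```bash
python3 -m inch '{"commands": [[[0,0,0.5,0,0,0,60],[0,0,0.5,0,0,0,60],[0,0,0.5,0,0,0,60],[0,0,0.4,0,0,0,60],[0,0,0.27,0,0,0,60],[0,0,0,0,0,0,60],[0,0,0,0,0,0,10],[0,0,0,0,0,0,10],[0,0,0,0,0,0,10],[0,0,0,0,0,0,10]]]}' 40 |head -2
python3 -m inch '{"commands": [[[0,0,0,0,0,0,5],[0,0,0,0,0,0,5],[0,0,0,0,0,0,5],[0,0,0,0,0,0,5]]]}'; python3 -c "
from h import *
plan([.5325,.1803,.12],-27.4)"
```

```text
clock: 6.75
tcp_pos: [0.5327, 0.1805, 0.0769]
clock: 7.08
tcp_pos: [0.532, 0.1802, 0.0759]
ee_rot: [3.051, -0.748, 0.0]
ft_force: [-1.2, -0.0, 1.2]
gripper_width: 0.183
grip_force: 40.0
t 7.08 tcp [0.532  0.1802 0.0759] head -27.55 tilt [ 0.01 -0.01] F [-1.22 -0.01  1.17] grip 15.9 40.0
shift units [ 0.011 -0.009 -1.103] norm 1.1 rz -0.15
```

```bash
python3 -m inch '{"commands": [[[0,0,-0.2,0,0,0,5],[0,0,-0.4,0,0,0,5],[0,0,-0.6,0,0,0,5],[0,0,-0.8,0,0,0,5],[0,0,-0.6,0,0,0,5],[0,0,-0.3,0,0,0,5],[0,0,0,0,0,0,5],[0,0,0,0,0,0,5]]]}'
python3 - <<'E'
from h import *
X=np.load('w1.npz')['X']; a=np.radians(4.4); C=np.array([.5516,.3942])
d=(X[...,:2]-C)@np.array([[np.cos(a),-np.sin(a)],[np.sin(a),np.cos(a)]]); x,y,z=d[...,0]*1e3,d[...,1]*1e3,X[...,2]*1e3
for lo,hi in [(22,30),(-30,-22)]:
    m=(y>lo)&(y<hi)&(z>39)&(z<45)&(abs(x)<40); print('ear',m.sum(),np.percentile(x[m],[0,2,50,98,100]).round(1),np.percentile(y[m],[2,98]).round(1),np.median(z[m]).round(1))
m=(abs(y)<20)&(abs(x)<10)&(z>25)&(z<42)
for yb in range(-20,21,2):
    k=m&(abs(y-yb)<1); 
    if k.sum(): print(yb,k.sum(),'x',x[k].min().round(1),x[k].max().round(1),'z',np.percentile(z[k],[50,100]).round(1))
plan([.5504,.4097,.2],4.4)
E
```

```text
clock: 7.75
tcp_pos: [0.5316, 0.18, 0.1915]
ee_rot: [3.051, -0.748, 0.0]
ft_force: [0.2, -0.4, -2.4]
gripper_width: 0.178
grip_force: 40.0
ear 278 [-25.8 -24.5  -0.3  25.3  26.5] [22.1 29.7] 41.3
ear 234 [-25.3 -24.3   1.2  25.3  26.2] [-29.  -22.2] 41.4
-20 3 x -2.3 2.7 z [35.1 35.3]
-18 14 x -5.4 4.9 z [35.3 37. ]
-16 11 x -3.7 5.8 z [34.2 35.9]
-14 16 x -5.7 4.7 z [32.3 34.8]
-12 9 x -4.7 5.6 z [33.7 35.1]
-10 10 x -3.0 3.4 z [32.4 33.8]
-8 9 x -2.7 3.6 z [32.4 33.4]
-6 8 x -3.1 3.1 z [32.3 32.9]
-4 9 x -2.7 3.5 z [32.3 33.3]
-2 23 x -8.9 7.9 z [31.6 38.9]
0 54 x -9.2 9.9 z [34.7 39.9]
2 26 x -9.8 9.6 z [37.3 40.3]
4 5 x -7.8 3.4 z [36.8 38.9]
6 6 x -2.7 2.6 z [32.8 33.4]
8 9 x -3.4 3.4 z [32.3 34.6]
10 8 x -2.3 3.9 z [32.2 33.8]
12 10 x -2.1 4.1 z [32.1 32.9]
14 10 x -2.6 3.7 z [32.3 33. ]
16 8 x -2.2 4.1 z [32.1 33.5]
18 9 x -2.8 2.6 z [32.4 33.4]
20 2 x 0.4 3.1 z [31.9 34.2]
t 7.75 tcp [0.5316 0.18   0.1915] head -27.56 tilt [-0.   -0.02] F [ 0.24 -0.4  -2.42] grip 15.5 40.0
shift units [-2.239 -5.308 -0.214] norm 5.76 rz -31.96
```

```bash
python3 -m inch '{"commands": [[[0,0,0,0,0,-6.4,5],[0,0,0,0,0,-6.4,5],[0,0,0,0,0,-6.4,5],[0,0,0,0,0,-6.4,5],[0,0,0,0,0,-6.4,5],[0.1,-0.5,0,0,0,0,5],[0.1,-0.6,0,0,0,0,5],[0.1,-0.7,0,0,0,0,5],[0.1,-0.8,0,0,0,0,5],[0.1,-0.8,0,0,0,0,5]]]}' |head -2
python3 -m inch '{"commands": [[[0.1,-0.8,0,0,0,0,5],[0.1,-0.7,0,0,0,0,5],[0.1,-0.5,0,0,0,0,5],[0.1,-0.25,0,0,0,0,5],[0.02,-0.04,0,0,0,0,5],[0,0,0,0,0,0,5],[0,0,0,0,0,0,5],[0,0,0,0,0,0,5]]]}' |head -2
python3 - <<'E'
from h import *
plan([.5508,.4097,.15],4.4)
p,X=cloud('wrist'); cv2.imwrite('pics/w3.png',p[:,:,::-1]); np.savez('w3.npz',p=p,X=X)
snap('scene','s2.png')
from fit import fit; fit(X)
E
```

```text
clock: 8.58
tcp_pos: [0.5403, 0.3173, 0.1889]
clock: 9.25
tcp_pos: [0.5516, 0.4077, 0.1913]
t 9.25 tcp [0.5516 0.4077 0.1913] head 4.3 tilt [-0.01 -0.11] F [-0.68 -0.51 -1.  ] grip 15.6 40.0
shift units [-0.015 -0.053  1.033] norm 1.03 rz -0.10
lug 458 (array([551. , 431.8]), array([35.3, 11.8]), 3.2) 0.0494
lug 462 (array([556.5, 358.2]), array([35.6, 12.1]), 4.0) 0.0494
stop/ears [(np.int32(869), (array([589.4, 397.2]), array([ 9. , 85.5]), 4.3), 0.0353), (np.int32(96), (array([555.9, 379.9]), array([18.3, 11.9]), 4.8), 0.0352)]
plate 1616 (array([549.3, 394.5]), array([103.9, 100.2]), 4.3)
```

View pics/w3.png

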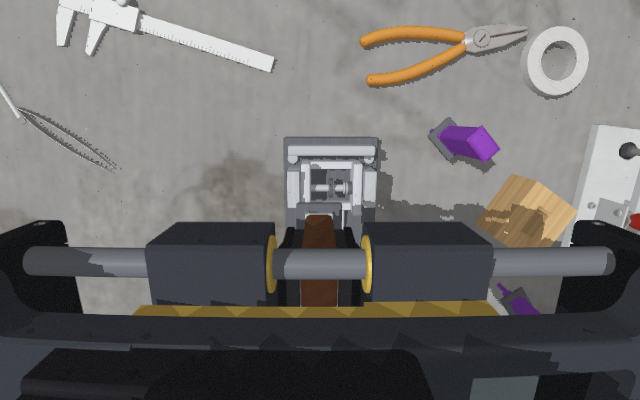

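```bash
python3 -m inch '{"commands": [[[-0.01,-0.035,0.3,0,0,0,5],[0,0,0.5,0,0,0,5],[0,0,0.5,0,0,0,5],[0,0,0.4,0,0,0,5],[0,0,0.2,0,0,0,5],[0,0,0,0,0,0,5],[0,0,0,0,0,0,5],[0,0,0,0,0,0,5]]]}' |head -2
python3 - <<'E'
from h import *
plan([.5510,.4091,.087],4.3)
p,X=cloud('top'); cv2.imwrite('pics/t2.png',cv2.resize(p[170:270,180:300,::-1],None,fx=5,fy=5))
p,X=cloud('scene'); cv2.imwrite('pics/s3.png',cv2.resize(p[120:210,230:350,::-1],None,fx=6,fy=6))
E
```

```text
clock: 10.02
tcp_pos: [0.551, 0.412, 0.1169]
t 10.02 tcp [0.551  0.412  0.1169] head 4.44 tilt [0.09 0.08] F [-0.72  0.01 -0.88] grip 15.6 40.0
shift units [-0.008  0.073  0.747] norm 0.75 rz 0.14
```

View pics/s3.png

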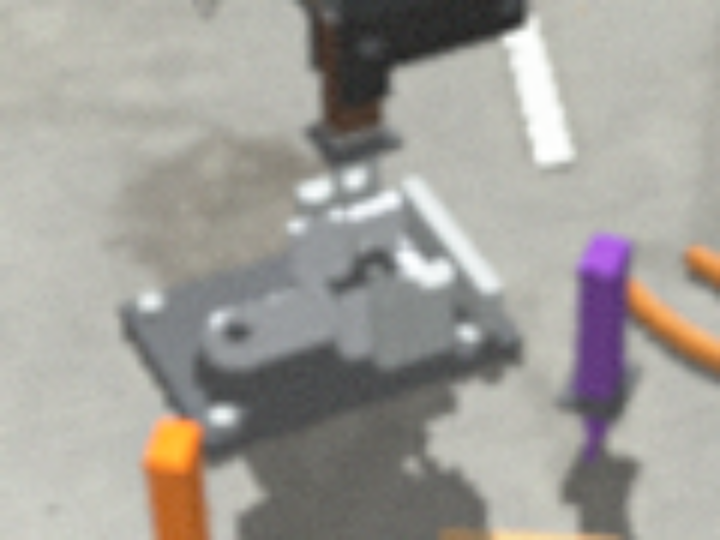

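The scene crop shows the tool hanging upright just above the +y lug area, with its prongs at about (340,180) px. The bar and collar are clear.

```bash
python3 -m inch '{"commands": [[[0,0.07,0,0,0,0,5],[0,0,0,0,0,0,5],[0,0,0,0,0,0,5],[0,0,0,0,0,0,5],[0,0,0,0,0,0,5],[0,0,0,0,0,0,5]]]}' |head -4
python3 - <<'E'
from h import *
plan([.5510,.4091,.087],4.3)
p,X=cloud('scene'); z=X[...,2]
m=(np.hypot(X[...,0]-.551,X[...,1]-.409)<.035)&(z>.08)&(z<.097); P=X[m]; print('guard?',m.sum(),rect(P[:,:2]),np.percentile(z[m],[5,50,95]))
r=optics.landmark_of('scene','fork_tool'); print([(np.round(k['centre'],4),k['confidence']) for k in r])
E
```

```text
clock: 10.62
tcp_pos: [0.5506, 0.4087, 0.1158]
ee_rot: [-3.139, -0.122, -0.0]
ft_force: [0.0, 0.2, -0.5]
t 10.62 tcp [0.5506 0.4087 0.1158] head 4.46 tilt [0. 0.] F [ 0.    0.16 -0.48] grip 15.4 40.0
shift units [ 0.011 -0.01   0.719] norm 0.72 rz 0.16
guard? 73 (array([547.1, 404.8]), array([24.8, 38.4]), 67.4) [0.08796484 0.09144297 0.09582005]
[(array([ 0.4346,  0.1704, -0.0009]), 0.87), (array([0.6106, 0.2841, 0.0029]), 0.79), (array([0.5539, 0.408 , 0.0487]), 0.51)]
```

```bash
python3 -m inch '{"commands": [[[0.01,0,0.15,0,0,0.1,5],[0,0,0.15,0,0,0,5],[0,0,0.1,0,0,0,5],[0,0,0,0,0,0,5],[0,0,0,0,0,0,5]]]}' |head -4
python3 -m inch '{"commands": [[[0,0,0.04,0,0,0,5],[0,0,0.04,0,0,0,5],[0,0,0,0,0,0,5],[0,0,0,0,0,0,5]]]}' |head -4
python3 -m inch '{"commands": [[[0,0,0.03,0,0,0,5],[0,0,0.03,0,0,0,5],[0,0,0,0,0,0,5],[0,0,0,0,0,0,5]]]}' |head -4
```

```text
clock: 11.13
tcp_pos: [0.5508, 0.4083, 0.099]
ee_rot: [3.139, 0.119, -0.002]
ft_force: [0.1, 0.6, -0.6]
clock: 11.47
tcp_pos: [0.5511, 0.4086, 0.0965]
ee_rot: [3.139, 0.119, 0.0]
ft_force: [-0.4, 0.9, -1.2]
clock: 11.8
tcp_pos: [0.551, 0.4086, 0.094]
ee_rot: [3.139, 0.119, -0.0]
ft_force: [0.6, -0.6, -1.9]
```

```bash
python3 -m inch '{"commands": [[[0,0,0.04,0,0,0,5],[0,0,0.04,0,0,0,5],[0,0,0,0,0,0,5],[0,0,0,0,0,0,5]]]}' |head -4
python3 -m inch '{"commands": [[[0,0,0.04,0,0,0,5],[0,0,0.04,0,0,0,5],[0,0,0.02,0,0,0,5],[0,0,0,0,0,0,5],[0,0,0,0,0,0,5],[0,0,0,0,0,0,5]]]}' |head -4
python3 -c "
from h import *
plan([.5510,.4091,.087],4.3)"
```

```text
clock: 12.13
tcp_pos: [0.551, 0.4085, 0.0908]
ee_rot: [3.139, 0.119, -0.0]
ft_force: [-0.7, 0.1, -1.1]
clock: 12.63
tcp_pos: [0.5511, 0.4086, 0.087]
ee_rot: [3.139, 0.119, 0.0]
ft_force: [-0.7, 0.1, -1.7]
t 12.63 tcp [0.5511 0.4086 0.087 ] head 4.35 tilt [ 0.01 -0.  ] F [-0.66  0.06 -1.71] grip 15.7 40.0
shift units [-0.001 -0.011 -0.001] norm 0.01 rz 0.05
```

```bash
python3 -m inch '{"commands": [[[0,0.05,0,0,0,0,5],[0,0.05,0,0,0,0,5],[0,0.05,0,0,0,0,5],[0,0,0,0,0,0,5],[0,0,0,0,0,0,5],[0,0,0,0,0,0,5]]]}' |sed -n '2p;4p'
for i in 1 2; do :; done
python3 -m inch '{"commands": [[[0,0.025,0,0,0,0,5],[0,0,0,0,0,0,5],[0,0,0,0,0,0,5]]]}' |sed -n '2p;4p'
python3 -m inch '{"commands": [[[0,0.025,0,0,0,0,5],[0,0,0,0,0,0,5],[0,0,0,0,0,0,5]]]}' |sed -n '2p;4p'
python3 -m inch '{"commands": [[[0,0.025,0,0,0,0,5],[0,0,0,0,0,0,5],[0,0,0,0,0,0,5]]]}' |sed -n '2p;4p'
python3 -m inch '{"commands": [[[0,0.025,0,0,0,0,5],[0,0,0,0,0,0,5],[0,0,0,0,0,0,5]]]}' |sed -n '2p;4p'
```

```text
tcp_pos: [0.5515, 0.4026, 0.087]
ft_force: [0.7, 0.4, -1.2]
tcp_pos: [0.5516, 0.4016, 0.0869]
ft_force: [-0.1, 0.7, -1.4]
tcp_pos: [0.5517, 0.4005, 0.0869]
ft_force: [-0.2, -1.2, -1.5]
tcp_pos: [0.5518, 0.3996, 0.087]
ft_force: [0.2, -0.6, -0.7]
tcp_pos: [0.5517, 0.399, 0.087]
ft_force: [0.2, 1.6, -1.0]
```

```bash

python3 -m inch '{"commands": [[[0,0.025,0,0,0,0,5],[0,0,0,0,0,0,5],[0,0,0,0,0,0,5]]]}' |sed -n '2p;4p'
python3 -m inch '{"commands": [[[0,0.025,0,0,0,0,5],[0,0,0,0,0,0,5],[0,0,0,0,0,0,5]]]}' |sed -n '2p;4p'
python3 -m inch '{"commands": [[[0,0.025,0,0,0,0,5],[0,0,0,0,0,0,5],[0,0,0,0,0,0,5]]]}' |sed -n '2p;4p'
```

```text
tcp_pos: [0.5516, 0.3983, 0.087]
ft_force: [0.2, 2.7, -1.6]
tcp_pos: [0.5517, 0.3978, 0.0871]
ft_force: [-0.7, 4.8, -2.3]
tcp_pos: [0.5518, 0.3963, 0.0871]
ft_force: [-0.6, 4.8, -2.3]
```

```bash

python3 -m inch '{"commands": [[[0,0.025,0,0,0,0,5],[0,0,0,0,0,0,5],[0,0,0,0,0,0,5]]]}' |sed -n '2p;4p'
python3 -m inch '{"commands": [[[0,0.025,0,0,0,0,5],[0,0,0,0,0,0,5],[0,0,0,0,0,0,5]]]}' |sed -n '2p;4p'
python3 -m inch '{"commands": [[[0,0.025,0,0,0,0,5],[0,0,0,0,0,0,5],[0,0,0,0,0,0,5]]]}' |sed -n '2p;4p'
```

```text
tcp_pos: [0.5519, 0.3955, 0.0871]
ft_force: [-1.0, 5.8, -3.0]
tcp_pos: [0.5519, 0.3947, 0.0871]
ft_force: [-0.8, 6.2, -3.3]
tcp_pos: [0.5519, 0.3939, 0.0871]
ft_force: [-1.2, 6.1, -3.5]
```

```bash

python3 -m inch '{"commands": [[[0,0.02,0,0,0,0,5],[0,0,0,0,0,0,5],[0,0,0,0,0,0,5],[0,0,0,0,0,0,5]]]}' |sed -n '2p;4p'; python3 -c "
from h import *
F=[]
for i in range(4):
    snap('wrist'); s=status.state(); F.append([*s['ft_force'],*s['tcp_pos']*1 if 0 else s['tcp_pos']])
print(np.round(np.mean(F,0),4)); plan([.5517,.3946,.087],4.3)"
```

```text
tcp_pos: [0.552, 0.3934, 0.0871]
ft_force: [-1.1, 7.1, -3.4]  File "<string>", line 5
    snap('wrist'); s=status.state(); F.append([*s['ft_force'],*s['tcp_pos']*1 if 0 else s['tcp_pos']])
                                                                              ^^
SyntaxError: invalid syntax
```

```bash
cat >> h.py <<'E'
def avg(n=5):
    F=[]
    for i in range(n):
        snap('wrist'); s=status.state(); F.append([*s['ft_force'],*s['tcp_pos']])
    print('avg',np.round(np.mean(F,0),4),'std',np.round(np.std(F,0)[:3],2))
E
python3 -c "
from h import *
avg()"
python3 -m inch '{"commands": [[[0,0.015,0,0,0,0,5],[0,0,0,0,0,0,5],[0,0,0,0,0,0,5]]]}' |sed -n '2p;4p'; python3 -c "
from h import *
avg()"
python3 -m inch '{"commands": [[[0,0.015,0,0,0,0,5],[0,0,0,0,0,0,5],[0,0,0,0,0,0,5]]]}' |sed -n '2p;4p'; python3 -c "
from h import *
avg()"
```

```text
avg [-0.7164  6.6642 -2.9222  0.552   0.3934  0.0871] std [0.46 0.67 0.21]
tcp_pos: [0.552, 0.3929, 0.0871]
ft_force: [-0.2, 7.2, -3.1]
avg [-0.6725  6.6854 -3.3898  0.552   0.393   0.0871] std [0.56 0.7  0.45]
tcp_pos: [0.5521, 0.3925, 0.0871]
ft_force: [-0.3, 6.8, -2.8]
avg [-0.4171  6.4338 -3.3778  0.552   0.3925  0.0871] std [0.38 0.1  0.52]
```

```bash

python3 -m inch '{"commands": [[[0,0.015,0,0,0,0,5],[0,0,0,0,0,0,5],[0,0,0,0,0,0,5]]]}' |sed -n '2p;4p'; python3 -c "
from h import *
avg()"
python3 -m inch '{"commands": [[[0,0.015,0,0,0,0,5],[0,0,0,0,0,0,5],[0,0,0,0,0,0,5]]]}' |sed -n '2p;4p'; python3 -c "
from h import *
avg()"
```

```text
tcp_pos: [0.5521, 0.392, 0.0871]
ft_force: [-0.8, 7.8, -3.5]
avg [-0.7611  6.983  -3.7038  0.5521  0.392   0.0871] std [0.15 0.25 0.47]
tcp_pos: [0.5521, 0.3918, 0.0871]
ft_force: [-0.2, 7.2, -4.2]
avg [-0.9075  7.3889 -4.0693  0.5521  0.3918  0.0871] std [0.49 0.62 0.58]
```

```bash

python3 -m inch '{"commands": [[[0,0.015,0,0,0,0,5],[0,0,0,0,0,0,5],[0,0,0,0,0,0,5]]]}' |sed -n '2p;4p'; python3 -c "
from h import *
avg()
p,X=cloud('top'); cv2.imwrite('pics/t4.png',cv2.resize(p[180:260,190:280,::-1],None,fx=6,fy=6))
plan([.5517,.3946,.087],4.3)"
```

```text
tcp_pos: [0.5521, 0.3917, 0.0872]
ft_force: [-0.1, 9.3, -4.5]
avg [-0.6594  8.3352 -4.5469  0.5521  0.3917  0.0872] std [0.43 0.34 0.48]
t 18.77 tcp [0.552  0.3917 0.0872] head 4.42 tilt [0.03 0.28] F [ 0.06  8.2  -4.33] grip 15.7 40.0
shift units [-0.003 -0.073  0.004] norm 0.07 rz 0.12
```

```bash

python3 -m inch '{"commands": [[[-0.03,0,0,0,0,0,5],[-0.03,0,0,0,0,0,5],[0,0,0,0,0,0,5]]]}' |sed -n '2p;4p'
python3 -m inch '{"commands": [[[-0.02,0,0,0,0,0,5],[-0.02,0,0,0,0,0,5],[0,0,0,0,0,0,5]]]}' |sed -n '2p;4p'
python3 -m inch '{"commands": [[[-0.02,0,0,0,0,0,5],[-0.02,0,0,0,0,0,5],[0,0,0,0,0,0,5]]]}' |sed -n '2p;4p'; python3 -c "
from h import *
avg()"
```

```text
tcp_pos: [0.551, 0.3916, 0.0878]
ft_force: [1.1, 7.8, -3.0]
tcp_pos: [0.55, 0.3915, 0.0882]
ft_force: [1.7, 7.6, -3.4]
tcp_pos: [0.5487, 0.3914, 0.0884]
ft_force: [1.7, 7.3, -1.5]
avg [ 1.9187  7.6265 -1.8242  0.5487  0.3914  0.0884] std [0.45 0.46 0.61]
```

```bash

python3 -m inch '{"commands": [[[-0.02,0,0,0,0,0,5],[-0.02,0,0,0,0,0,5],[0,0,0,0,0,0,5]]]}' |sed -n '2p;4p'
python3 -m inch '{"commands": [[[-0.02,0,0,0,0,0,5],[-0.02,0,0,0,0,0,5],[0,0,0,0,0,0,5]]]}' |sed -n '2p;4p'; python3 - <<'E'
from h import *
avg()
cat=None
def link():
    p,X=cloud('wrist'); a=np.radians(4.3); C=np.array([.5517,.3946])
    d=(X[...,:2]-C)@np.array([[np.cos(a),-np.sin(a)],[np.sin(a),np.cos(a)]]); x,y,z=d[...,0]*1e3,d[...,1]*1e3,X[...,2]*1e3
    for lo,hi in [(20,31),(-31,-20)]:
        m=(y>lo)&(y<hi)&(z>39)&(z<45)&(abs(x)<60); 
        if m.sum(): print('ear',m.sum(),np.percentile(x[m],[2,50,98]).round(1),np.percentile(y[m],[2,98]).round(1),np.median(z[m]).round(1))
link()
E
```

```text
tcp_pos: [0.5476, 0.3913, 0.0885]
ft_force: [2.6, 9.3, -2.8]
tcp_pos: [0.546, 0.3912, 0.0884]
ft_force: [2.3, 8.6, -2.7]
avg [ 2.9808  7.9126 -2.2089  0.546   0.3912  0.0885] std [0.24 0.4  0.5 ]
ear 795 [-21.1   3.4  22.5] [20.3 28.9] 41.3
ear 807 [-19.2   4.6  22.4] [-30.8 -21.9] 41.4
```

```bash

python3 -m inch '{"commands": [[[-0.03,0,0,0,0,0,5],[-0.03,0,0,0,0,0,5],[-0.03,0,0,0,0,0,5],[0,0,0,0,0,0,5]]]}' |sed -n '2p;4p'
python3 -m inch '{"commands": [[[-0.03,0,0,0,0,0,5],[-0.03,0,0,0,0,0,5],[-0.03,0,0,0,0,0,5],[0,0,0,0,0,0,5]]]}' |sed -n '2p;4p'; python3 -c "
from h import *
avg()"
```

```text
tcp_pos: [0.5423, 0.3909, 0.0885]
ft_force: [1.1, 8.2, -3.4]
tcp_pos: [0.5387, 0.3907, 0.0885]
ft_force: [2.0, 8.9, -2.3]
avg [ 2.6991  8.1154 -2.4434  0.5388  0.3907  0.0885] std [0.48 0.2  0.48]
```

```bash

python3 -m inch '{"commands": [[[-0.04,0,0,0,0,0,5],[-0.04,0,0,0,0,0,5],[-0.04,0,0,0,0,0,5],[-0.04,0,0,0,0,0,5],[0,0,0,0,0,0,5]]]}' |sed -n '2p;4p'
python3 -m inch '{"commands": [[[-0.04,0,0,0,0,0,5],[-0.04,0,0,0,0,0,5],[-0.04,0,0,0,0,0,5],[-0.04,0,0,0,0,0,5],[-0.02,0,0,0,0,0,5],[0,0,0,0,0,0,5]]]}' |sed -n '2p;4p'
cat >> h.py <<'E'
def link():
    p,X=cloud('wrist'); a=np.radians(4.3); C=np.array([.5517,.3946])
    d=(X[...,:2]-C)@np.array([[np.cos(a),-np.sin(a)],[np.sin(a),np.cos(a)]]); x,y,z=d[...,0]*1e3,d[...,1]*1e3,X[...,2]*1e3
    for lo,hi in [(15,40),(-40,-15)]:
        m=(y>lo)&(y<hi)&(z>39)&(z<45)&(x>-120)&(x<30)
        if m.sum(): print('ear',m.sum(),np.percentile(x[m],[2,50,98]).round(1),np.percentile(y[m],[2,98]).round(1),np.median(z[m]).round(1))
    return p
E
python3 -c "
from h import *
avg();link()"
```

```text
tcp_pos: [0.5318, 0.3905, 0.0885]
ft_force: [1.7, 8.0, -2.3]
tcp_pos: [0.5255, 0.3895, 0.0886]
ft_force: [3.1, 7.0, -2.0]
avg [ 2.4433  7.3522 -1.9958  0.5255  0.3895  0.0885] std [0.15 0.29 0.32]
ear 846 [-41.5 -16.7  18.6] [19.6 31.5] 41.4
ear 945 [-41.  -14.3  12.5] [-32.3 -20.5] 41.3
```

```bash

python3 -m inch '{"commands": [[[-0.04,0,0,0,0,0,5],[-0.04,0,0,0,0,0,5],[0,-0.04,0,0,0,0,5],[0,-0.04,0,0,0,0,5],[0,-0.04,0,0,0,0,5],[0,-0.04,0,0,0,0,5],[0,-0.04,0,0,0,0,5],[0,-0.04,0,0,0,0,5],[0,0,0,0,0,0,5],[0,0,0,0,0,0,5]]]}' |sed -n '2p;4p'
python3 -c "
from h import *
avg(3);link()"
```

```text
tcp_pos: [0.521, 0.3956, 0.0876]
ft_force: [3.9, 3.4, 0.7]
avg [4.3441 3.2912 1.2985 0.5209 0.3956 0.0875] std [0.47 0.41 0.6 ]
ear 682 [-34.3 -17.4  15.6] [19.  31.4] 41.3
ear 827 [-36.3 -12.4  18.6] [-32.2 -20.3] 41.3
```

```bash

python3 -m inch '{"commands": [[[0,-0.04,0,0,0,0,5],[0,-0.04,0,0,0,0,5],[0,-0.02,0,0,0,0,5],[0,0,0,0,0,0,5],[0,0,0,0,0,0,5]]]}' |sed -n '2p;4p'
python3 -c "
from h import *
avg(4);p=link();cv2.imwrite('pics/w5.png',p[100:320,220:420,::-1].repeat(3,0).repeat(3,1)[:600])
p,X=cloud('scene'); cv2.imwrite('pics/s5.png',cv2.resize(p[120:210,230:350,::-1],None,fx=6,fy=6))"
```

```text
tcp_pos: [0.5175, 0.3989, 0.0859]
ft_force: [0.6, -0.3, -1.1]
avg [-0.2904  0.49   -0.9126  0.5176  0.3995  0.0863] std [0.6  0.43 0.19]
ear 523 [-36.  -17.3  19.8] [21.6 32.6] 41.4
ear 785 [-32.6 -13.8  17.7] [-32.3 -20.5] 41.4
```

View pics/s5.png

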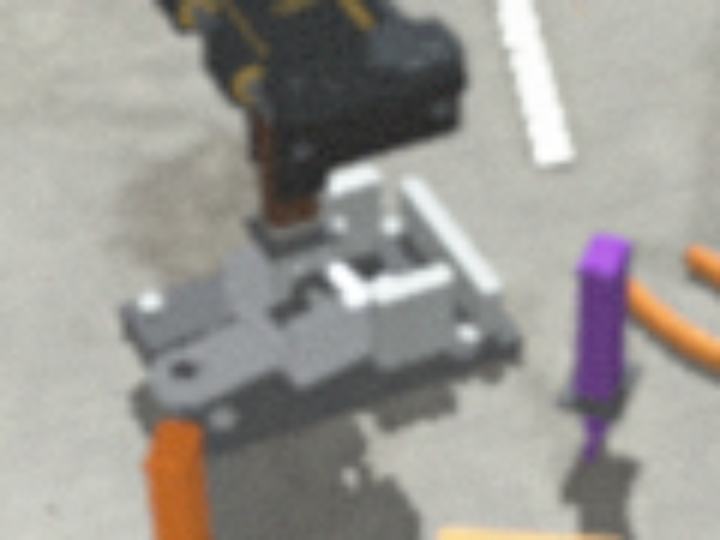

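The scene crop shows the link's frame drawn forward past the lugs at about (290,330) px and lying flat. The fork is still over the bar, behind the near ear. I'll keep drawing.

```bash

python3 -m inch '{"commands": [[[-0.03,0,0,0,0,0,5],[-0.05,0,0,0,0,0,5],[-0.05,0,0,0,0,0,5],[-0.05,0,0,0,0,0,5],[-0.05,0,0,0,0,0,5],[-0.05,0,0,0,0,0,5],[-0.05,0,0,0,0,0,5],[0,0,0,0,0,0,5]]]}' |sed -n '2p;4p'
python3 -m inch '{"commands": [[[-0.05,0,0,0,0,0,5],[-0.05,0,0,0,0,0,5],[-0.05,0,0,0,0,0,5],[-0.05,0,0,0,0,0,5],[-0.05,0,0,0,0,0,5],[-0.05,0,0,0,0,0,5],[-0.05,0,0,0,0,0,5],[0,0,0,0,0,0,5],[0,0,0,0,0,0,5]]]}' |sed -n '2p;4p'
python3 -c "
from h import *
avg(3);link(); plan([.5325,.1803,.19],-27.4)
p,X=cloud('scene'); cv2.imwrite('pics/s6.png',cv2.resize(p[120:210,230:350,::-1],None,fx=6,fy=6))
print([(np.round(r['centre'],4),r['confidence']) for r in optics.landmark_of('scene','strap_link')])"
```

```text
tcp_pos: [0.505, 0.3991, 0.087]
ft_force: [1.4, -0.5, -0.9]
tcp_pos: [0.4912, 0.3979, 0.0869]
ft_force: [0.8, 0.3, -0.9]
avg [ 0.0186  0.1579 -0.9326  0.4913  0.3978  0.0868] std [0.4  0.52 0.43]
ear 474 [-62.6 -45.9  13.8] [23.1 32.5] 41.4
ear 916 [-59.1 -37.9  13.4] [-33.6 -16.3] 41.3
t 26.07 tcp [0.4914 0.3978 0.0868] head 4.35 tilt [-0.03 -0.02] F [ 0.12 -0.19 -1.03] grip 15.8 40.0
shift units [ 0.61   5.5   -2.579] norm 6.11 rz 31.75
[(array([0.4997, 0.3878, 0.0103]), 0.98)]
```

```bash

python3 -m inch '{"commands": [[[-0.05,0,0,0,0,0,5],[-0.05,0,0,0,0,0,5],[-0.05,0,0,0,0,0,5],[-0.05,0,0,0,0,0,5],[0.02,0,0,0,0,0,5],[0.02,0,0,0,0,0,5],[0,0,0,0,0,0,5],[0,0,0,0,0,0,5],[0,0,0,0,0,0,5]]]}' |sed -n '2p;4p'
python3 -m inch '{"commands": [[[0,0,-0.05,0,0,0,5],[0,0,-0.1,0,0,0,5],[0,0,-0.2,0,0,0,5],[0,0,-0.3,0,0,0,5],[0,0,-0.5,0,0,0,5],[0,0,-0.6,0,0,0,5],[0,0,-0.5,0,0,0,5],[0,0,-0.3,0,0,0,5],[0,0,0,0,0,0,5],[0,0,0,0,0,0,5]]]}' |sed -n '2p;4p'
python3 -c "
from h import *
plan([.5325,.1803,.19],-27.4)
p,X=cloud('scene'); cv2.imwrite('pics/s6.png',cv2.resize(p[100:210,220:350,::-1],None,fx=5.4,fy=5.4))
for c in ['top','scene']:
    snap(c);print([(np.round(r['centre'],4),r['confidence']) for r in optics.landmark_of(c,'strap_link')])"
```

```text
tcp_pos: [0.4852, 0.3973, 0.0868]
ft_force: [0.6, 0.4, -1.3]
tcp_pos: [0.4854, 0.3975, 0.1897]
ft_force: [0.1, -0.7, -1.7]
t 27.75 tcp [0.4854 0.3975 0.1897] head 4.34 tilt [0.07 0.04] F [ 0.09 -0.65 -1.66] grip 15.7 40.0
shift units [ 0.763  5.504 -0.011] norm 5.56 rz 31.74
[]
[(array([0.4888, 0.3874, 0.0105]), 0.79)]
```

View pics/s6.png

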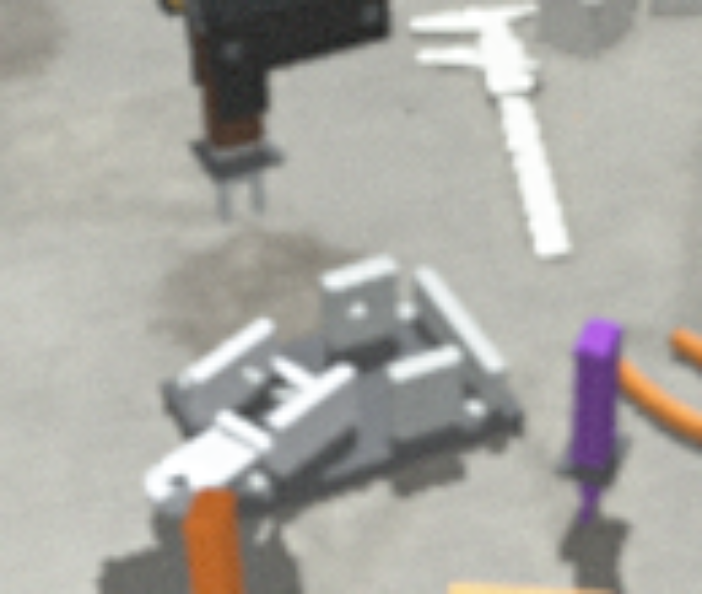

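The scene crop shows the whole link out of the lugs, flat on the plate and slightly yawed, with its frame at about (265,400) px. The tool hangs upright above it. Next I'll take the tool back to the holder.

```bash
python3 -m inch '{"commands": [[[0,0,-0.1,0,0,6.36,5],[0,0,0,0,0,6.36,5],[0,0,0,0,0,6.36,5],[0,0,0,0,0,6.36,5],[0,0,0,0,0,6.36,5],[0.24,0.3,0,0,0,0,5],[0.44,0.54,0,0,0,0,5],[0.54,0.64,0,0,0,0,5],[0.54,0.64,0,0,0,0,5],[0.54,0.64,0,0,0,0,5]]]}' |sed -n '2p'
python3 -m inch '{"commands": [[[0.54,0.64,0,0,0,0,5],[0.44,0.54,0,0,0,0,5],[0.24,0.3,0,0,0,0,5],[0.02,0.04,0,0,0,0,5],[0,0,0,0,0,0,5],[0,0,0,0,0,0,5],[0,0,0,0,0,0,5],[0,0,0,0,0,0,5]]]}' |sed -n '2p'
python3 - <<'E'
from h import *
plan([.532,.1803,.076],-27.5)
p,X=cloud('scene'); z=X[...,2]; cv2.imwrite('pics/s7.png',cv2.resize(p[120:260,250:390,::-1],None,fx=4.2,fy=4.2))
n=np.hypot(X[...,0]-.532,X[...,1]-.18)<.03
for a,b in [(.128,.148),(.148,.158),(.158,.168),(.168,.2)]:
    m=n&(z>a)&(z<b)
    if m.sum()>4: print(a,m.sum(),rect(X[m][:,:2]),X[m].mean(0).round(4))
E
```

```text
tcp_pos: [0.5267, 0.2569, 0.1894]
tcp_pos: [0.5488, 0.1856, 0.1903]
t 29.5 tcp [0.5488 0.1856 0.1903] head -22.45 tilt [-0.36 -0.33] F [ 0.18  0.59 -1.31] grip 15.7 40.0
shift units [-0.327  0.26   2.86 ] norm 2.89 rz 5.05
0.128 32 (array([546.8, 186.3]), array([ 7.6, 19.5]), 64.9) [0.5473 0.1858 0.1366]
0.148 10 (array([545.3, 183.8]), array([ 5.5, 19. ]), 64.1) [0.5457 0.1846 0.1504]
0.158 88 (array([546.4, 184.7]), array([26.7, 34. ]), 65.1) [0.5424 0.1807 0.1651]
0.168 100 (array([544.6, 180.4]), array([22.1, 24.9]), 67.1) [0.5433 0.1778 0.1824]
```

View pics/s7.png

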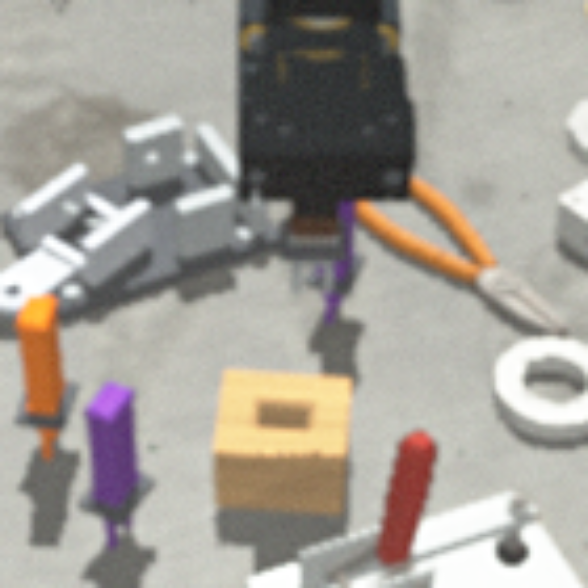

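The scene crop shows the tool upright above and behind the holder, with the slot open at about (285,412) px. Part of the turn was lost to the speed limit, so I'll correct it.

```bash
python3 -m inch '{"commands": [[[0,0,0,0,0,2.5,5],[0,0,0,0,0,2.5,5],[-0.1,0.08,0,0,0,0,5],[-0.15,0.1,0,0,0,0,5],[-0.1,0.08,0,0,0,0,5],[0,0,0,0,0,0,5],[0,0,0,0,0,0,5],[0,0,0,0,0,0,5],[0,0,0,0,0,0,5],[0,0,0,0,0,0,5]]]}' |sed -n '2p'
python3 - <<'E'
from h import *
plan([.532,.1803,.09],-27.5)
p,X=cloud('wrist'); z=X[...,2]
m=(np.hypot(X[...,0]-.532,X[...,1]-.18)<.055)&(z>.04)&(z<.0475); print(m.sum(),rect(X[m][:,:2]))
E
```

```text
tcp_pos: [0.5323, 0.1813, 0.1907]
t 30.38 tcp [0.5323 0.1813 0.1907] head -27.62 tilt [-0.31 -0.36] F [ 0.06 -0.21 -0.54] grip 15.5 40.0
shift units [0.009 0.006 2.517] norm 2.52 rz -0.12
2978 (array([532.7, 180.9]), array([60.2, 70.1]), 62.4)
```

```bash
python3 -m inch '{"commands": [[[0.01,0.005,0.3,0,0,0,5],[0,0,0.5,0,0,0,5],[0,0,0.5,0,0,0,5],[0,0,0.4,0,0,0,5],[0,0,0.2,0,0,0,5],[0,0,0,0,0,0,5],[0,0,0,0,0,0,5],[0,0,0,0,0,0,5]]]}' |sed -n '2p;4p'
python3 -m inch '{"commands": [[[0,0,0.1,0,0,0,5],[0,0,0.1,0,0,0,5],[0,0,0.1,0,0,0,5],[0,0,0,0,0,0,5],[0,0,0,0,0,0,5]]]}' |sed -n '2p;4p'; python3 -c "
from h import *
plan([.532,.1803,.076],-27.5)"
```

```text
tcp_pos: [0.5329, 0.1808, 0.1157]
ft_force: [-0.6, 0.6, -1.0]
tcp_pos: [0.5316, 0.1803, 0.1024]
ft_force: [0.3, 0.0, -1.8]
t 31.52 tcp [0.5316 0.1803 0.1024] head -27.62 tilt [-0.36 -0.37] F [ 0.31  0.04 -1.81] grip 15.6 40.0
shift units [ 0.01  -0.009  0.659] norm 0.66 rz -0.12
```

```bash
python3 -m inch '{"commands": [[[0.01,0,0.15,0,0,0,5],[0,0,0.15,0,0,0,5],[0,0,0.15,0,0,0,5],[0,0,0.1,0,0,0,5],[0,0,0,0,0,0,5],[0,0,0,0,0,0,5]]]}' |sed -n '2p;4p'
python3 -m inch '{"commands": [[[0,0,0.05,0,0,0,5],[0,0,0.04,0,0,0,5],[0,0,0,0,0,0,5],[0,0,0,0,0,0,5],[0,0,0,0,0,0,5]]]}' |sed -n '2p;4p'
```

```text
tcp_pos: [0.5319, 0.18, 0.0802]
ft_force: [-0.2, 0.9, -1.5]
tcp_pos: [0.5321, 0.1801, 0.0772]
ft_force: [-0.3, 0.8, -0.8]
```

```bash
python3 -m inch '{"commands": [[[0,0,0.025,0,0,0,5],[0,0,0,0,0,0,5],[0,0,0,0,0,0,5]]]}' |sed -n '2p;4p'
python3 -m inch '{"commands": [[[0,0,0.025,0,0,0,5],[0,0,0,0,0,0,5],[0,0,0,0,0,0,5]]]}' |sed -n '2p;4p'
```

```text
tcp_pos: [0.5321, 0.1801, 0.076]
ft_force: [0.9, 1.3, -1.4]
tcp_pos: [0.5321, 0.1801, 0.0759]
ft_force: [-1.3, 0.1, 5.1]
```

Contact came at the original height, so the tool is seated. I'll release and retreat.

```bash
python3 -m inch '{"commands": [[[0,0,-0.02,0,0,0,5],[0,0,0,0,0,0,20],[0,0,0,0,0,0,30],[0,0,0,0,0,0,60],[0,0,0,0,0,0,60],[0,0,0,0,0,0,60],[0,0,0,0,0,0,60]]]}'|sed -n '2p;5p'
python3 -m inch '{"commands": [[[0,0,-0.2,0,0,0,60],[0,0,-0.4,0,0,0,60],[0,0,-0.6,0,0,0,60],[0,0,-0.8,0,0,0,60],[0,0,-0.8,0,0,0,60],[0,0,-0.8,0,0,0,60],[0,0,-0.6,0,0,0,60],[0,0,-0.3,0,0,0,60],[0,0,0,0,0,0,60],[0,0,0,0,0,0,60]]]}'|sed -n '1,2p'
python3 - <<'E'
from h import *
p,X=cloud('wrist'); z=X[...,2]; cv2.imwrite('pics/w8.png',p[:,:,::-1])
n=(np.hypot(X[...,0]-.532,X[...,1]-.18)<.055)
for a,b in [(.04,.0475),(.1,.14)]:
    m=n&(z>a)&(z<b); print(m.sum(),rect(X[m][:,:2]),np.median(z[m]))
a=np.radians(4.3); C=np.array([.5517,.3946])
for c in ['top','scene','wrist']:
    if c!='wrist': snap(c)
    for r in optics.landmark_of(c,'strap_link'):
        q=np.array(r['centre']); d=(q[:2]-C)@np.array([[np.cos(a),-np.sin(a)],[np.sin(a),np.cos(a)]]); print(c,(d*1e3).round(1),q[2].round(4),r['confidence'])
E
```

```text
tcp_pos: [0.5321, 0.1801, 0.0758]
gripper_width: 0.519
clock: 34.35
tcp_pos: [0.5332, 0.1812, 0.2565]
2195 (array([532.5, 181.1]), array([60.2, 70.3]), 62.3) 0.04445382042244461
466 (array([532.8, 180. ]), array([15.4, 24.4]), 62.7) 0.11893899744494613
top [-60.2  -4.1] 0.0119 0.72
scene [-59.9   0.5] 0.0057 0.95
wrist [ -30.3 -213.3] 0.0863 0.65
wrist [-192.8 -342.1] 0.0006 0.64
```

View pics/w8.png

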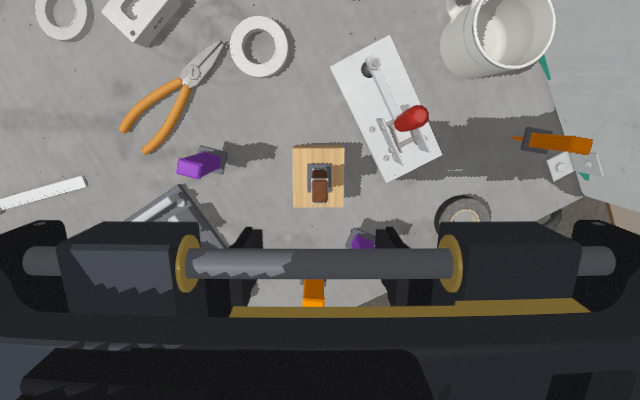

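The picture shows the tool seated in the holder at about (319,180) px, at the same position and height (119 mm) as at the start. The link lies about 60 mm in front of the clevis origin, and the gripper is clear.

```bash
python3 -c "
from station import bot
print(bot.hand_in())"
```

```text
the job is handed in; nothing more can be done
None
```

I handed the job in at about 34 s on the robot's clock: the link is out, about 60 mm in front of the clevis origin and flat on the plate. The tool is back fully home in its holder, and the highest wrist force I read while pressing was about 10 N. The hand-in returned no verdict.

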